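# Snap the tray's floor panel level and clamp its end rail home

## Task

This produce tray is being put back together in the repair jig. First press the raised edge of its pale floor panel down until the panel snaps in and lies level all over; then pump the clamp's orange trigger with full squeezes, letting it spring back in between, until the rubber pad has driven the loose end rail home against the tray and grips it firmly without crushing it. Finish still holding the trigger squeezed so that the rail can be screwed on, and leave the other things on the table alone.

Things in the scene. Friction and masses are not known exactly. Their poses are not given: they have to be found in the camera images.
- jig: Plywood repair jig fixed to the table, 250 x 440 x 18 mm, with the blue three-sided tray screwed to it (walls 14 mm thick, tops 58 mm above the table). Origin at table height on the tray's midline. Its y axis runs along the clamp's steel bar from the fixed jaw (y -138 mm) to the moving jaw and handle (y about +150 mm); x across, z up. The tray's inside spans x -75..75 mm, y -105..45 mm.
- tray_end (a point): Middle of the tray's open end, 38 mm above the table, jig y = +45 mm: the ends of the side walls which the rail must meet lie level with it. Above, within 6 mm of the midline, runs the steel bar: 8 mm wide, 66 to 86 mm above the table, all along the jig. At jig y 235..259 mm a wooden post (44 mm wide, up to 92 mm) carries its tail.
- panel_center (a point): Centre of the top face of the loose pale vented floor panel, 146 x 146 x 6 mm, axes as the jig's once level. Its -x edge lies on the ledge, its +x edge rides 10 to 18 mm too high on two spring lugs in the tray's +x wall (jig y -75 and +15 mm). Pressed with about 8 to 12 N on the +x side it snaps past them; level, its top is 34 mm above the table all over and it stays down.
- panel_raised (a point): Point on the panel's top face 45 mm from its centre towards the raised +x edge, midway along that edge: a good place to press straight down. When level it is 35 to 47 mm from the bar's side and 30 mm from the wall's inner face.
- rail: Loose blue end rail, 178 (x) x 22 (y) x 40 mm, standing on the jig board (18 mm above the table) between the tray's open end and the clamp's pad. Origin at the centre of its underside. Home: flat against the ends of the tray's walls, origin at jig y = +56 mm. It starts 6 to 15 mm from home, a little askew, and slides easily (about 0.25 kg).
- jaw (a joint): How far the clamp's moving jaw (casing, handle, trigger and pad ride on it) has come from its start along the bar, towards the jig's -y, m, 0 to 0.080. A full squeeze of the trigger brings it about 9 mm on; a brake keeps it from going back when the trigger is let go, and it is stiff to push (8 N). It needs 25 to 37 mm to bring the rail home, as the clamp sits up to 12 mm nearer in some starts.
- trigger (a joint): Trigger angle, rad: 0 released (a spring brings it back), 0.28 fully squeezed to its stop. At the lip, spring and stiff jaw take about 7 to 9 N; beyond that, every 1 N of finger force gives about 2 N of pad force on the rail, and a weak grip stalls before the stop. A grip of 15 N gives about 13 N on the rail and is ample.
- squeeze_point (a point): Point on the moving jaw, 160 mm above the table, midway between the two faces to squeeze when the trigger is released: the handle's back 33.5 mm off to the jig's +y, the trigger's lip 33.5 mm off to -y (67 mm over both, 49 mm fully squeezed; close the fingers along the jig's y). Moves with the jaw, axes as the jig's. The casing's top is 105 mm above the table: fingertips fit at 125 to 145 mm.
- handle_back (a point): Centre of the flat back face of the pistol grip (black, orange back), 160 mm above the table, facing the jig's +y. The grip stands upright on the casing, 28 mm wide (x), 24 mm thick (y), 102 to 192 mm above the table. It moves on with the jaw, so the hand must follow it, by about 9 mm after each full squeeze.
- trigger_lip (a point): Foremost point of the orange trigger's forward-curled lip, 160 mm above the table when released, facing the jig's -y: the part to squeeze. Trigger 20 mm wide (x), blade 8 mm thick, up to 167 mm above the table, lip a 14 mm round set 7 mm further forward than the blade.
- trigger_blade: The orange trigger (turns with trigger); origin on its pivot, 95 mm above the table, 65 mm below the lip.
- pad_face: The clamp's black rubber pad on the moving jaw, face 40 x 28 mm centred 40 mm above the table, looking to the jig's -y. Origin at table height; the pad's face is 32 mm from it towards -y.
- pad (a joint): How far the rubber pad is squashed, m, 0 to 0.014. It gives 2 N per mm: 0.005 means that it presses the rail with 10 N. Firm is 5 N or more; over 40 N crushes the foam-cored rail.
- screwdriver: Bystander: screwdriver lying on the table beyond the jig's +x side.
- tape_roll: Bystander: green tape roll, 96 mm across, 25 mm high.
- spray: Bystander: white spray bottle, 60 mm across, 170 mm high.
- food_box: Bystander: white food box with green lid, 170 x 170 x 102 mm.
Mind the look-alikes: they are no part of the job. What is meant by the part that bears panel_center is not green, and is the smaller of those in its own colour.

How it is judged:
By the outcome, as a careful person would: the job done as asked, in the order asked, and still so for the second after the job is handed in, while the arm keeps its last pose, push and grip.
It also fails if it takes over 64 s, if anything falls off the work surface, if the arm or the gripper's body presses on something with over 40 N, if the wrist force passes 120 N, or if a joint passes its speed limit or range.

## Robot

A 7-joint arm with a two-finger parallel gripper is mounted at the origin on the work surface. World frame = base frame: x ahead of the robot, y to its left, z up, the work surface at z = 0. Lengths are in m, angles in rad, forces in N, time in s.
With the tool pointing down it reaches from about 0.4 to 0.9 m from the base axis. Payload 5.6 kg.
Tool frame: the origin (TCP) lies midway between the tips of the shut fingers; the grasp point (between the pads) lies 19 mm behind it; y points along the fingers, z is the direction in which the jaws open and shut, and the axes are right-handed (so a half turn about y gives the same grasp; the last joint's range is limited). The gripper opens to 92 mm and grips with 3 to 60 N. Pads are 20 mm wide; open, the fingers measure 128 mm over their backs; the gripper's body (75 mm by 189 mm) begins 69 mm behind the grasp point.
Start: joints at [-1.165, 0.468, -0.012, 1.603, 0.006, 1.071, -0.056], TCP at [0.282, 0.586, 0.175] pointing down, gripper open.
Joint ranges: [-2.53, 2.53], [-0.31, 2.02], [-1.57, 1.55], [0.28, 2.44], [-1.29, 4.43], [0.15, 1.84], [-2.92, 2.92]. Speed limits (rad/s): [2.57, 2.57, 3.14, 3.14, 3.14, 3.14, 3.14].

## Interface

Orientations are given as a 3x3 rotation matrix whose columns are the frame's x, y, z axes.
In Python, from station import env, effector, solver, viewer, workorder, search_frame, tip_of gives the robot as it stands. Calls block until the motion is done:
- env.reach(position, orientation): joint-space move of the TCP to a pose.
- env.movel(position, frame=None, rate=0.15): straight line of the TCP; frame=None keeps the orientation; rate is the mean speed in m/s.
- env.goto_joints(angles): joint-space move.
- effector.release() and effector.grasp(squeeze=None): open the fingers fully, or close them until they stop; squeeze is the grip in N (None keeps the last).
- env.pause(seconds).
- solver.inverse_kinematics(position, orientation): joint angles nearest the present ones, or None.
- env.sense(): the state.
- viewer.read_camera(name): name is "scene" or "top" or "wrist"; returns (picture, depth): 400x640x3 uint8, red, green, blue; 400x640 float32, m along the optical axis (not along the pixel's ray), 0 where there is no reading.
- viewer.camera_info(name): a dict with "intrinsics" (3x3 intrinsics, pixels), "dist_coeffs" ([k1, k2, p1, p2, k3] as OpenCV has them; the pictures are not rectified), "eye" and "rotation" of the camera in the world; the wrist camera has in their place "T_tool_cam" (4x4, takes a point from camera to tool coordinates, whose origin is the TCP and whose axes are the tool frame's). Camera axes: x right, y up, looking along -z (the intrinsics and any distortion apply to the point x, -y, -z); pixel columns grow to the right and rows downward; lengths in m; the calibration is good to about 2 mm. A picture is of the moment at which its call begins: read the wrist's pose just before it. camera_info takes no time and is no camera call.
A pose or a line that the arm cannot do raises env.PlanningError and nothing moves.
- workorder.finish_job(): hands the job in, once; it reports no verdict.
Trained networks look in the newest picture that a camera, given by its name, has taken for a name from the list of things; names that differ only in an ending like _2 or _b are one class to them, and where a whole thing is asked for, a point or a joint stands for the part that bears it (a point fixed in the world has none). Each returns a list of dicts, best first, with "score" (0 to 1); they miss things now and then, are a little off and sometimes report something else, mostly with a low value. They report only what shows in the picture. A call takes as long as a camera call. They do not tell look-alikes from the thing itself.
- search_frame(camera, name): "at" ([x, y, z] in m, in world coordinates, good to about 4 mm: the middle of the surface that is visible of it).
- tip_of(camera, name): "at" ([x, y, z] in m, in world coordinates, good to about 4 mm: a listed point, or the origin of a listed thing).
The state is a dict: "t": time; "joint_positions": joint angles; "joint_velocities": joint speeds; "tau": joint torques, N m; "ee_pos": TCP position; "tcp_rot": TCP orientation; "wrist_force": force on the tool from outside, world axes, zero at the start; "moment": the same for the moment, N m; "gripper_width": finger opening in m.
Only numpy, scipy, OpenCV 4.12 (cv2) and the standard library are available. Lean on these libraries where they do the work, as an engineer would, in place of code of your own. Each camera call takes 0.05 s, during which the arm holds its last target. There are 200 camera calls.

## Working session

There is one attempt and no reset: what is moved stays moved. The work goes in short steps, each a Python script; the robot and the scene stay as the last script left them, time stands still between calls to the robot, and variables do not carry over. Pictures are saved under pics/ and viewed, about 8 in all and at most 12, crops included, and the job is handed in when it is done.

```bash
ls; mkdir -p pics
cat > look.py <<'E'
from station import env, effector, solver, viewer, workorder, search_frame, tip_of
import numpy as np, cv2
np.set_printoptions(precision=4,suppress=True)
def snap(c,name):
    p,d=viewer.read_camera(c); cv2.imwrite(f'pics/{name}.png',p[:,:,::-1]); np.save(f'pics/{name}.npy',d); return p,d
E
python3 - <<'E'
from look import *
print(env.sense())
for c in('scene','top'):
    snap(c,c+'0')
    print(c,viewer.camera_info(c))
    for n in ['tray_end','panel_center','panel_raised','squeeze_point','handle_back','trigger_lip','trigger_blade','pad_face','rail','jig']:
        print(n,[(np.array(r['at']),round(r['score'],2)) for r in tip_of(c,n)[:4]])
    print('search panel',[(np.array(r['at']),round(r['score'],2)) for r in search_frame(c,'panel_center')[:4]])
a=cv2.imread('pics/scene0.png');b=cv2.imread('pics/top0.png')
E
```

```text
pics
{'t': 0.0, 'joint_positions': array([-1.165 ,  0.4684, -0.0116,  1.6036,  0.0061,  1.0714, -0.0563]), 'joint_velocities': array([ 0.0008, -0.0002,  0.001 , -0.0016,  0.0001, -0.0011, -0.0006]), 'tau': array([  0.0013, -52.0593,  -0.0117, -24.3749,  -0.0565,   0.0173,
         0.0002]), 'ee_pos': array([0.2818, 0.585 , 0.1736]), 'tcp_rot': array([[ 0.9009, -0.0006,  0.4339],
       [-0.4339, -0.0017,  0.9009],
       [ 0.0002, -1.    , -0.0018]]), 'wrist_force': array([ 0.2596, -0.5047,  0.6814]), 'moment': array([-0.0185, -0.0314,  0.0314]), 'gripper_width': 0.09188460588081239}
scene {'intrinsics': array([[459.0383,   0.    , 323.398 ],
       [  0.    , 459.0383, 203.6629],
       [  0.    ,   0.    ,   1.    ]]), 'dist_coeffs': array([-0.1342,  0.    ,  0.    ,  0.    ,  0.    ]), 'eye': array([1.3404, 0.0387, 0.9582]), 'rotation': array([[-0.0753, -0.6804,  0.7289],
       [ 0.997 , -0.0623,  0.0449],
       [ 0.0148,  0.7302,  0.6831]])}
tray_end [(array([0.5288, 0.0547, 0.0363]), 0.9), (array([ 0.5477, -0.0289,  0.0456]), 0.31)]
panel_center [(array([0.1701, 0.3249, 0.0111
[... 1433 characters left out ...]
021,  0.0059]), 0.77), (array([0.1132, 0.3536, 0.0108]), 0.76), (array([ 0.549 , -0.0316,  0.0436]), 0.72), (array([ 0.5015, -0.0264,  0.0395]), 0.37)]
squeeze_point [(array([0.5643, 0.1583, 0.1636]), 0.88)]
handle_back [(array([0.5737, 0.1919, 0.159 ]), 0.65), (array([0.531 , 0.0641, 0.0207]), 0.2)]
trigger_lip [(array([0.5583, 0.1226, 0.1618]), 0.4)]
trigger_blade [(array([0.5561, 0.1335, 0.096 ]), 0.51)]
pad_face [(array([0.5533, 0.132 , 0.0046]), 0.54)]
rail [(array([0.5326, 0.0624, 0.0208]), 0.72)]
jig [(array([ 0.678 , -0.0763, -0.0007]), 0.31)]
search panel [(array([ 0.2423, -0.2807,  0.0063]), 0.91), (array([ 0.4989, -0.0229,  0.0373]), 0.83), (array([0.1628, 0.3222, 0.012 ]), 0.78)]
```

View pics/scene0.png

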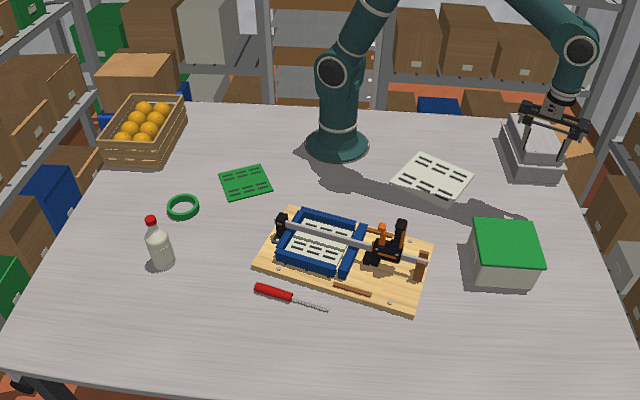

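View pics/top0.png

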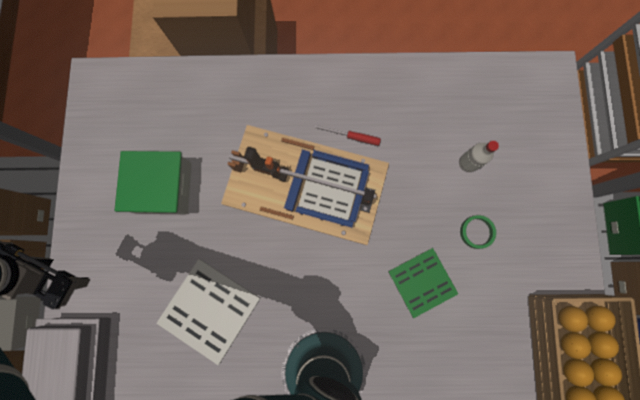

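Candidates for the panel in the scene picture are the green plate (245,182), the large pale plate (432,177) and the pale plate inside the blue tray (319,240). The one in the tray fits: it is not green, it is the smaller pale one, and it sits in the jig. I'll move above it, take a close look with the wrist camera and confirm with a crop.

```bash
cat >> look.py <<'E'
def R_of(yd,s=1):
    z=s*np.array([yd[0],yd[1],0])/np.hypot(*yd[:2]); y=np.array([0,0,-1.]); return np.c_[np.cross(y,z),y,z]
NAMES=['tray_end','panel_center','panel_raised','squeeze_point','handle_back','trigger_lip','trigger_blade','pad_face','rail','jig']
def tips(c,names=NAMES,k=3):
    for n in names: print(c,n,[(np.array(r['at']),round(r['score'],2)) for r in tip_of(c,n)[:k]])
E
python3 - <<'E'
from look import *
print(viewer.camera_info('wrist'))
yd=np.array([.304,.953]); s0=env.sense()
best=None
for s in(1,-1):
    q=solver.inverse_kinematics(np.array([.54,0.03,.33]),R_of(yd,s)); print(s,q)
p=s0['ee_pos'].copy(); p[2]=.30
env.movel(p)
c=[(s,solver.inverse_kinematics(np.array([.54,0.03,.33]),R_of(yd,s))) for s in(1,-1)]
c=[(abs(q[6]),s) for s,q in c if q is not None]; s=min(c)[1]; print('use',s)
env.reach(np.array([.54,0.03,.33]),R_of(yd,s))
print(env.sense()['ee_pos'],env.sense()['t'])
snap('wrist','w0'); tips('wrist')
a=cv2.imread('pics/scene0.png')[195:320,235:445]; b=cv2.imread('pics/w0.png')
a=cv2.resize(a,(640,381),interpolation=cv2.INTER_CUBIC)
cv2.imwrite('pics/v1.png',cv2.resize(np.vstack([a,b]),(480,586)))
E
```

```text
{'intrinsics': array([[307.6982,   0.    , 321.0105],
       [  0.    , 307.6982, 203.213 ],
       [  0.    ,   0.    ,   1.    ]]), 'dist_coeffs': array([-0.0567,  0.    ,  0.    ,  0.    ,  0.    ]), 'T_tool_cam': array([[ 0.0018, -0.9653, -0.2613, -0.0728],
       [-0.0008,  0.2613, -0.9653, -0.2107],
       [ 1.    ,  0.0019, -0.0003, -0.0002],
       [ 0.    ,  0.    ,  0.    ,  1.    ]])}
1 [-0.4738  0.1526  0.4091  1.6899 -0.0626  1.312   1.2091]
-1 [-0.7497  0.1668  0.7343  1.7049 -0.1153  1.3141 -1.8725]
use 1
[0.54   0.0312 0.3298] 4.375
wrist tray_end [(array([0.5261, 0.0484, 0.0377]), 0.76)]
wrist panel_center [(array([ 0.5081, -0.0264,  0.0373]), 0.74), (array([ 0.2401, -0.2832,  0.0043]), 0.6)]
wrist panel_raised [(array([ 0.5456, -0.0336,  0.0423]), 0.96), (array([ 0.1961, -0.3057,  0.01  ]), 0.78)]
wrist squeeze_point [(array([0.5636, 0.1563, 0.1623]), 0.62), (array([0.5558, 0.1346, 0.0954]), 0.37)]
wrist handle_back [(array([0.5743, 0.1903, 0.1665]), 0.82)]
wrist trigger_lip [(array([0.5556, 0.1279, 0.1589]), 0.55)]
wrist trigger_blade [(array([0.5572, 0.1342, 0.097 ]), 0.62)]
wrist pad_face [(array([ 0.3827, -0.4479, -0.0015]), 0.7), (array([ 0.553 ,  0.134 , -0.0066]), 0.67), (array([ 0.5894, -0.4344,  0.0025]), 0.31)]
wrist rail [(array([0.5272, 0.0681, 0.0176]), 0.82)]
wrist jig []
```

View pics/v1.png

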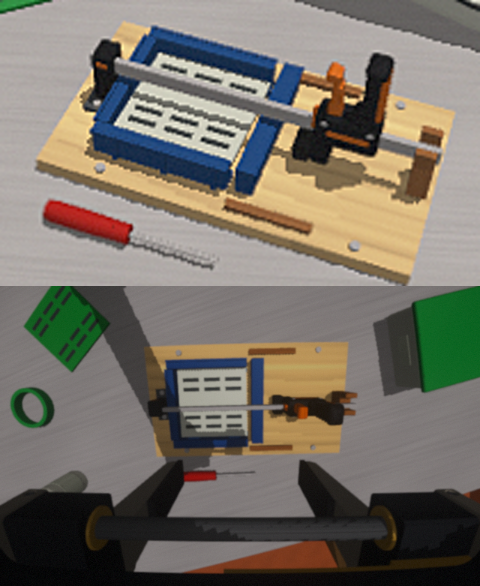

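The crop confirms that the pale vented panel inside the blue tray is the one to press. The wrist view is also nearly aligned with the jig. Next I'll refine the jig axis from the bar's depth, then press.

```bash
cat >> look.py <<'E'
def cloud(d,s=None):
    s=s or env.sense(); ci=viewer.camera_info('wrist'); T=np.array(ci['T_tool_cam'])
    v,u=np.mgrid[0:400,0:640]
    n=cv2.undistortPoints(np.stack([u,v],-1).reshape(-1,1,2).astype(float),ci['intrinsics'],ci['dist_coeffs']).reshape(400,640,2)
    P=np.stack([n[...,0]*d,-n[...,1]*d,-d],-1)
    return (P@T[:3,:3].T+T[:3,3])@s['tcp_rot'].T+s['ee_pos']
E
python3 - <<'E'
from look import *
d=np.load('pics/w0.npy'); W=cloud(d)
o=np.array([.5057,-.0252]); yd=np.array([.306,.952]); xd=np.array([.952,-.306])
jx=(W[...,:2]-o)@xd; jy=(W[...,:2]-o)@yd-.03; z=W[...,2]
ok=d>0
m=ok&(abs(z-.086)<.004)&(abs(jx)<.02)&(((jy>-.1)&(jy<.08)))
p=np.polyfit(jy[m],jx[m],1); print('bar',m.sum(),p, z[m].mean())
m=ok&(abs(z-.058)<.004)&(abs(jx)<.1)&(jy>-.13)&(jy<.1)
print('wall tops x',np.percentile(jx[m],[1,99]),'y',np.percentile(jy[m],[1,99]),z[m].mean())
for a in(-.06,-.04,-.02,.02,.04,.06):
    m=ok&(abs(jx-a)<.006)&(abs(jy+.03)<.06)&(z<.056)&(z>.02); print('panel',a,m.sum(),np.median(z[m]) if m.any() else 0)
m=ok&(z>.11)&(abs(jx)<.03); print('handle top z',np.percentile(z[m],[2,98]),'jx',jx[m].mean(),'jy',np.percentile(jy[m],[2,98]))
E
```

```text
bar 699 [-0.0229  0.0043] 0.08664976099461298
wall tops x [-0.0923  0.0937] y [-0.1219  0.0782] 0.05857476549673658
panel -0.06 606 0.03571505908136044
panel -0.04 597 0.0374552469518753
panel -0.02 522 0.03905827472557266
panel 0.02 455 0.04234138542560567
panel 0.04 514 0.043832380376833485
panel 0.06 518 0.04539183630844085
handle top z [0.1926 0.4967] jx -0.0046090340014933945 jy [-0.0452  0.1356]
```

```bash
cat >> look.py <<'E'
YD=np.array([.284,.959])/np.hypot(.284,.959); XD=np.array([YD[1],-YD[0]]); R=R_of(YD)
E
python3 - <<'E'
from look import *
d=np.load('pics/w0.npy'); W=cloud(d); o=np.array([.5057,-.0252])
jx=(W[...,:2]-o)@XD; jy=(W[...,:2]-o)@YD-.03; z=W[...,2]
m=(d>0)&(abs(jx)<.03)&(jy>-.17)&(jy<-.115)&(z<.2); print('fixed jaw top',np.percentile(z[m],[50,95,99]),jy[m&(z>.09)].max() if (m&(z>.09)).any() else None)
if np.percentile(z[m],99)<.115:
    effector.grasp(5)
    g=np.array([.548,-.035])
    env.reach(np.r_[g,.14],R); f0=env.sense()['wrist_force']; print('f0',f0)
    env.movel(np.r_[g,.06],rate=.1)
    z=.056
    while z>.024:
        env.movel(np.r_[g,z],rate=.03); s=env.sense(); f=s['wrist_force']-f0
        print(round(z,4),s['ee_pos'],f)
        if f[2]>22: break
        z-=.002
    print(s['t'])
E
```

```text
fixed jaw top [0.075  0.0973 0.098 ] -0.12362277462117376
f0 [0.3196 0.1763 0.2415]
0.056 [ 0.548  -0.0349  0.0561] [-1.3232 -0.2869  0.097 ]
0.054 [ 0.5479 -0.035   0.0539] [0.0321 0.6434 0.128 ]
0.052 [ 0.5479 -0.035   0.0519] [-0.5806 -0.5926 -0.8658]
0.05 [ 0.5478 -0.035   0.0498] [-0.695   0.1348  0.5428]
0.048 [ 0.5479 -0.035   0.0479] [ 0.274  -0.5958 -0.9002]
0.046 [ 0.5479 -0.035   0.0459] [-0.2449  0.2014 -0.4147]
0.044 [ 0.5479 -0.035   0.0439] [ 0.4216 -0.1231 -0.1397]
0.042 [ 0.5479 -0.035   0.0419] [-0.6254 -0.1208 -1.014 ]
0.04 [ 0.5479 -0.035   0.0399] [-0.2575 -0.4386 -0.2407]
0.038 [ 0.5479 -0.035   0.0378] [-0.2566 -0.5138  0.6867]
0.036 [ 0.5479 -0.035   0.0359] [ 0.0833 -0.0961 -0.7076]
0.034 [ 0.5479 -0.035   0.0338] [-0.3269  0.3939  0.3772]
0.032 [ 0.5479 -0.035   0.0319] [-1.1376 -0.0866  0.0028]
0.03 [ 0.5479 -0.035   0.0298] [ 0.0174 -0.0861 -0.1134]
0.028 [ 0.5479 -0.035   0.0279] [-0.3241 -0.5671  0.3342]
0.026 [ 0.5479 -0.035   0.0259] [-0.2924  0.2601  0.2576]
12.0667
```

Run:
```python
from look import *
s=env.sense(); print(s['gripper_width'],s['ee_pos'],s['wrist_force'],s['tau'])
snap('scene','s1'); snap('wrist','w1')
a=cv2.imread('pics/scene0.png')
a=cv2.resize(cv2.imread('pics/s1.png')[170:330,220:460],(600,400),interpolation=cv2.INTER_CUBIC)
b=cv2.resize(cv2.imread('pics/w1.png')[100:],(600,190)) 
cv2.imwrite('pics/v2.png',np.vstack([a,b]))
```

```text
0.0004176712043005969 [ 0.5479 -0.035   0.0259] [0.0272 0.4364 0.4991] [ -0.0016 -45.1549   5.2219 -16.9      0.0126   0.0713   0.0035]
```

View pics/v2.png

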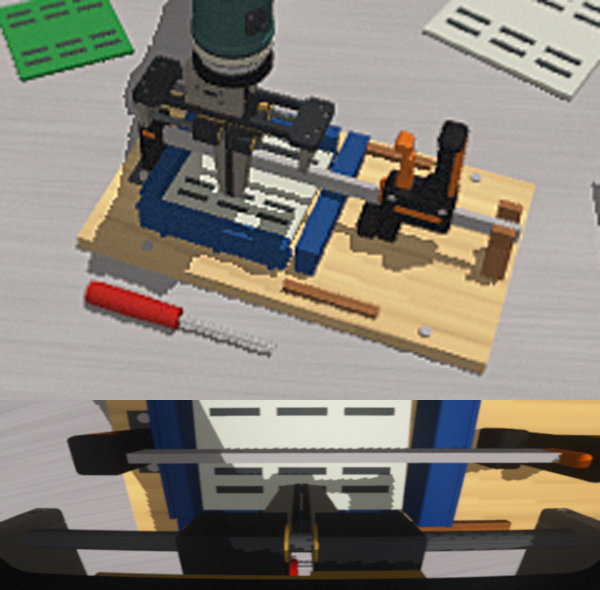

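The picture shows the shut fingers over the panel's +x strip at about (235,190), yet I read no force. I'll check the panel's heights and the fingertip height by depth.

```bash
cat >> look.py <<'E'
def scloud(d,c='scene'):
    ci=viewer.camera_info(c); v,u=np.mgrid[0:400,0:640]
    n=cv2.undistortPoints(np.stack([u,v],-1).reshape(-1,1,2).astype(float),ci['intrinsics'],ci['dist_coeffs']).reshape(400,640,2)
    return np.stack([n[...,0]*d,-n[...,1]*d,-d],-1)@np.array(ci['rotation']).T+ci['eye']
def jig(W,o=np.array([.5057,-.0252])):
    return (W[...,:2]-o)@XD,(W[...,:2]-o)@YD-.03,W[...,2]
E
python3 - <<'E'
from look import *
for f,fn in(('scene0',scloud),('s1',scloud),('w0',None),('w1',cloud)):
    if fn is None: continue
    d=np.load(f'pics/{f}.npy'); x,y,z=jig(fn(d))
    for a in(-.06,-.04,.02,.03,.045,.06):
        r=[]
        for b in(-.08,-.055,-.005,.02):
            m=(d>0)&(abs(x-a)<.008)&(abs(y-b)<.012)&(z>.02)&(z<.062); r.append(np.median(z[m]) if m.sum()>2 else np.nan)
        print(f,a,np.array(r))
d=np.load('pics/s1.npy');W=scloud(d)
for v in range(228,256,2): print(v,[tuple((W[v,u]*1000).round().astype(int)) for u in(308,312,316,320)])
E
```

```text
scene0 -0.06 [0.0346 0.0352 0.0345 0.0347]
scene0 -0.04 [0.0377 0.0377 0.0366 0.0341]
scene0 0.02 [0.041  0.0409 0.041  0.0407]
scene0 0.03 [0.0415 0.0415 0.0418 0.0421]
scene0 0.045 [0.0426 0.0432 0.0431 0.0434]
scene0 0.06 [0.0438 0.0438 0.0443 0.0442]
s1 -0.06 [   nan    nan 0.0348 0.0343]
s1 -0.04 [   nan    nan 0.0381 0.0365]
s1 0.02 [0.0407 0.0413 0.0411 0.0409]
s1 0.03 [0.0412 0.0418 0.0419 0.042 ]
s1 0.045 [0.043  0.0428 0.0426 0.0425]
s1 0.06 [0.044  0.0444 0.0446 0.0444]
w1 -0.06 [0.0357 0.0357 0.0357 0.0358]
w1 -0.04 [0.0373 0.0373 0.0373 0.0375]
w1 0.02 [0.0425 0.0425 0.0425 0.0426]
w1 0.03 [0.043  0.0429 0.043  0.0431]
w1 0.045 [0.0442 0.0441 0.0441 0.0442]
w1 0.06 [0.0452 0.0452 0.0453 0.0453]
228 [(np.int64(556), np.int64(-47), np.int64(138)), (np.int64(580), np.int64(-34), np.int64(164)), (np.int64(584), np.int64(-24), np.int64(168)), (np.int64(585), np.int64(-15), np.int64(171))]
230 [(np.int64(555), np.int64(-47), np.int64(129)), (np.int64(553), np.int64(-37), np.int64(128)), (np.int64(584), np.int64(-24), np.int64(162)), (np.int64(586), np.int64(-15), np.int64(165)
[... 1584 characters left out ...]
int64(557), np.int64(-37), np.int64(65)), (np.int64(532), np.int64(-28), np.int64(38)), (np.int64(534), np.int64(-18), np.int64(41))]
250 [(np.int64(545), np.int64(-48), np.int64(43)), (np.int64(544), np.int64(-38), np.int64(42)), (np.int64(544), np.int64(-27), np.int64(43)), (np.int64(541), np.int64(-17), np.int64(41))]
252 [(np.int64(555), np.int64(-48), np.int64(46)), (np.int64(554), np.int64(-37), np.int64(46)), (np.int64(551), np.int64(-27), np.int64(44)), (np.int64(548), np.int64(-16), np.int64(41))]
254 [(np.int64(560), np.int64(-47), np.int64(43)), (np.int64(560), np.int64(-37), np.int64(44)), (np.int64(558), np.int64(-26), np.int64(44)), (np.int64(557), np.int64(-16), np.int64(43))]
```

Run:
```python
from look import *
# tool-frame extents of gripper pixels: shut (w1, arm still there) and open (w0)
ci=viewer.camera_info('wrist'); T=np.array(ci['T_tool_cam'])
v,u=np.mgrid[0:400,0:640]
n=cv2.undistortPoints(np.stack([u,v],-1).reshape(-1,1,2).astype(float),ci['intrinsics'],ci['dist_coeffs']).reshape(400,640,2)
for f in('w0','w1'):
    d=np.load(f'pics/{f}.npy'); P=np.stack([n[...,0]*d,-n[...,1]*d,-d],-1)@T[:3,:3].T+T[:3,3]
    m=(d>0)&(abs(P[...,0])<.013)&(abs(P[...,2])<.07)&(P[...,1]<.03)
    if f=='w1': m&=(P[...,1]<-.02)
    q=P[m]; print(f,m.sum())
    for a in np.arange(-.12,.03,.01):
        k=q[(q[:,1]>=a)&(q[:,1]<a+.01)]
        if len(k): print('  y %.2f'%a,len(k),'x',k[:,0].min(),k[:,0].max(),'z',k[:,2].min(),k[:,2].max())
```

```text
w0 12394
  y -0.12 1291 x -0.011673383365777272 0.012900043516197696 z -0.06365330884945837 0.06304529047623125
  y -0.11 1741 x -0.01146838526015697 0.012395690800030543 z -0.06410608662360541 0.06383619444344338
  y -0.10 1394 x -0.010874886608872876 0.0077462186756151324 z -0.06302061198796617 0.06283767129356388
  y -0.09 1240 x -0.010703902637766154 0.011227514332595112 z -0.06258323838800997 0.06148337741685785
  y -0.08 1012 x -0.010305744572979239 0.011320691876964703 z -0.06162034792983868 0.06136180991829531
  y -0.07 803 x -0.010281109882146311 0.010880915815478481 z -0.0603417239411486 0.0593947572412632
  y -0.06 640 x -0.010211320389785034 0.010868671038723285 z -0.059416519794014404 0.058941573343029574
  y -0.05 486 x -0.009792858801307494 0.010883094753101244 z -0.05871165107150079 0.05811027107972723
  y -0.04 4 x -0.00885920170999148 -0.0017115253220460896 z 0.04581798349510615 0.048884191889023564
w1 3665
  y -0.12 64 x -0.010932940659011708 0.012182138848916113 z -0.004551918475081697 0.0040290260055062645
  y -0.11 574 x -0.01102977718020929 -0.00038818304630805
[... 172 characters left out ...]
.01051349744542885 -0.008426753672606577 z -0.017104814279469936 0.016238957536524375
  y -0.08 606 x -0.010019354739170691 0.010756407747629218 z -0.015843404284633367 0.0150766637063624
  y -0.07 419 x -0.00985036003245443 -0.008171926558586687 z -0.014845346842839498 0.014204360561950763
  y -0.06 318 x -0.009675751357709164 -0.00784546839621958 z -0.013767769487878057 0.013057542370135719
  y -0.05 228 x -0.009675923080751644 -0.00764683495584495 z -0.01327697359482072 0.01255588601436978
  y -0.04 5 x -0.009013185378239932 -0.007666660105729445 z -0.00686087238932708 0.006747828669413939
  y -0.03 56 x 0.0020345631125204683 0.012790303353638732 z -0.06986846998627173 0.06904365612992656
```

Both views agree that the real fingertips end 40 mm short of the reported TCP, so the tips are at z ≈ 0.066 now. I'll use that offset and carry on pressing by force.

```bash
cat >> look.py <<'E'
TIP=.040  # true tip height = ee z + TIP
E
python3 - <<'E'
from look import *
g=np.array([.548,-.035]); f0=np.mean([env.sense()['wrist_force'] for _ in range(3)],0)
t=.050
while t>.028:
    env.movel(np.r_[g,t-TIP],rate=.03); s=env.sense(); f=s['wrist_force']-f0
    print(round(t,4),s['ee_pos'][2]+TIP,f)
    if f[2]>20: break
    t-=.0015
env.movel(np.r_[g,.075-TIP],rate=.15)
d=snap('wrist','w2')[1]; x,y,z=jig(cloud(d))
for a in(-.06,-.04,.02,.03,.045,.06):
    r=[]
    for b in(-.08,-.055,-.005,.02):
        m=(d>0)&(abs(x-a)<.008)&(abs(y-b)<.012)&(z>.02)&(z<.05); r.append(np.median(z[m]) if m.sum()>2 else np.nan)
    print(a,np.array(r))
print(env.sense()['t'])
E
```

```text
0.05 0.04990854011638975 [-0.3313  1.0145  0.9153]
0.0485 0.048522966412225775 [1.404  0.0074 0.801 ]
0.047 0.046945478780819214 [-0.0868  0.2751  0.4077]
0.0455 0.045406529404816626 [0.6863 0.246  0.4022]
0.044 0.04412511641215043 [0.3847 0.8319 0.9696]
0.0425 0.04243593398336771 [ 1.1541 -0.2682  1.9728]
0.041 0.04079806268204175 [0.7907 0.1079 1.4359]
0.0395 0.03929658344874306 [ 0.8161 -0.4774  0.7105]
0.038 0.03779200392185747 [-0.2575 -0.1406  1.7395]
0.0365 0.03636673642843783 [0.7735 0.1991 0.3896]
0.035 0.034898229107544844 [0.6407 0.3715 0.417 ]
0.0335 0.03443047432914378 [-1.4363  0.2309 10.2852]
0.032 0.03435865672745535 [-7.1858  0.8073 23.9938]
-0.06 [0.0342 0.0341 0.0341 0.0342]
-0.04 [0.0341 0.0341 0.0341 0.0341]
0.02 [0.0342 0.0341 0.034  0.0342]
0.03 [0.0342 0.0341 0.0341 0.0341]
0.045 [0.0342 0.0341 0.0341 0.0341]
0.06 [0.034 0.034 0.034 0.034]
16.3333
```

The panel now lies level at 34 mm all over. Next I'll open above the handle and look from close by.

Run:
```python
from look import *
env.movel(np.r_[.548,-.035,.27-TIP],rate=.25)
effector.release()
env.movel(np.r_[.5633,.1582,.27-TIP],rate=.25)
d=snap('wrist','w3')[1]; W=cloud(d)
tips('wrist',['squeeze_point','handle_back','trigger_lip'],2)
o=np.array([.5633,.1582]); x=(W[...,:2]-o)@XD; y=(W[...,:2]-o)@YD; z=W[...,2]
b=(d>0)&(abs(x)<.04)&(abs(y)<.06)
for lo,hi in((.112,.125),(.125,.14),(.14,.155),(.155,.17),(.17,.185),(.185,.2)):
    m=b&(z>lo)&(z<hi)
    if m.sum()>5:
        h=m&(y>.0); l=m&(y<=0)
        for n,k in(('handle',h),('trig',l)):
            if k.sum()>5: print(lo,n,k.sum(),'x',np.percentile(x[k],[2,98]),'y',np.percentile(y[k],[2,98]))
print(env.sense()['t'],env.sense()['ee_pos'])
```

```text
wrist squeeze_point [(array([0.5632, 0.1561, 0.1654]), 0.57)]
wrist handle_back [(array([0.5732, 0.1908, 0.1638]), 0.82)]
wrist trigger_lip [(array([0.5567, 0.1249, 0.1612]), 0.76)]
0.112 handle 241 x [-0.013   0.0141] y [0.0006 0.0271]
0.112 trig 72 x [-0.0087  0.0105] y [-0.0275 -0.0004]
0.125 handle 57 x [-0.0132 -0.0117] y [0.0088 0.0305]
0.125 trig 50 x [-0.0085  0.0064] y [-0.0244 -0.0139]
0.14 handle 77 x [-0.0136 -0.0033] y [0.0083 0.0298]
0.14 trig 88 x [-0.0087  0.0084] y [-0.0241 -0.0147]
0.155 handle 89 x [-0.0135 -0.0109] y [0.0087 0.0298]
0.155 trig 408 x [-0.0087  0.0104] y [-0.0342 -0.0178]
0.17 handle 27 x [-0.0139 -0.0107] y [0.0082 0.03  ]
0.185 handle 1047 x [-0.0151  0.0154] y [0.0068 0.0305]
19.7667 [0.5635 0.1564 0.2303]
```

View pics/w3.png

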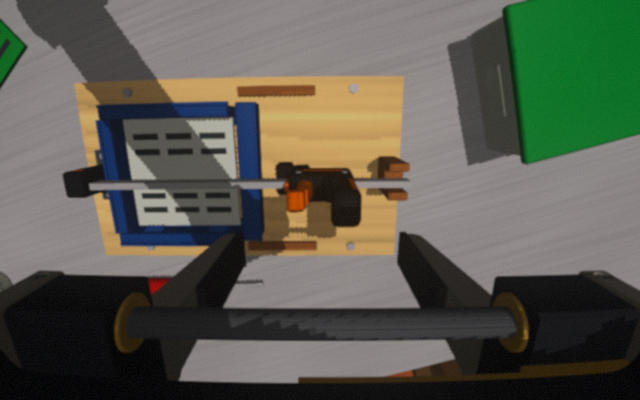

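The picture shows the trigger (297,198) and handle (345,205) between the open fingers, with the jig square to the tool. I'll go down and do the first squeeze.

```bash
cat >> look.py <<'E'
O=np.array([.5633,.1582])
def handle():  # y of handle back along jig y rel. O, from depth of handle's top; also rail y
    d=viewer.read_camera('wrist')[1]; W=cloud(d); x=(W[...,:2]-O)@XD; y=(W[...,:2]-O)@YD; z=W[...,2]
    m=(d>0)&(abs(x)<.014)&(abs(z-.192)<.006)&(y>-.08)&(y<.06)
    h=np.percentile(y[m],[2,98]) if m.sum()>20 else [np.nan]*2
    r=[]
    for s in(-.07,-.045,.045,.07):
        k=(d>0)&(abs(x-s)<.012)&(abs(z-.058)<.004)&(y>-.137)&(y<-.05); r.append(y[k].max() if k.sum()>5 else np.nan)
    return np.array(h),m.sum(),np.array(r)
def st(tag=''):
    s=env.sense(); print(tag,'t%.2f w%.4f'%(s['t'],s['gripper_width']),s['ee_pos'],s['wrist_force'])
E
python3 - <<'E'
from look import *
c=O-.0017*YD
env.movel(np.r_[c,.138-TIP],R,rate=.12); st('down'); print(handle())
effector.grasp(15); env.pause(.3); st('sq'); print(handle())
effector.release(); env.pause(.2); st('rel'); print(handle())
E
```

```text
down t21.02 w0.0916 [0.5635 0.1567 0.0988] [0.2689 0.5991 0.2844]
(array([-0.0609,  0.0569]), np.int64(4275), array([-0.0804, -0.081 , -0.1006, -0.082 ]))
sq t22.09 w0.0482 [0.5631 0.1571 0.0982] [0.8266 2.1592 2.7556]
(array([-0.0396,  0.0364]), np.int64(3894), array([-0.0804, -0.081 , -0.0815, -0.0864]))
rel t23.12 w0.0919 [0.5629 0.1568 0.0981] [-0.1916  0.1484  0.2107]
(array([-0.0613,  0.0567]), np.int64(4134), array([-0.0804, -0.081 , -0.1017, -0.082 ]))
```

```bash
cat >> look.py <<'E'
def hy():
    h0=(env.sense()['ee_pos'][:2]-O)@YD
    d=viewer.read_camera('wrist')[1]; W=cloud(d); x=(W[...,:2]-O)@XD; y=(W[...,:2]-O)@YD; z=W[...,2]
    m=(d>0)&(abs(x)<.014)&(abs(z-.192)<.004)&(abs(y-h0)<.042)
    r=[]
    for s in(-.07,-.045,.045,.07):
        k=(d>0)&(abs(x-s)<.01)&(abs(z-.058)<.004)&(y>-.137)&(y<-.07); r.append(np.percentile(y[k],98) if k.sum()>5 else np.nan)
    return (np.percentile(y[m],[2,98]) if m.sum()>20 else m.sum()),np.array(r)
E
python3 - <<'E'
from look import *
y=-.0017; print(hy())
for i in(2,3):
    y-=.009; env.movel(np.r_[O+y*YD,.138-TIP],R,rate=.05)
    effector.grasp(15); env.pause(.3); st('sq%d'%i); print(hy())
    w=env.sense()['gripper_width']
    if w>.0505: print('stalled, hold'); break
    effector.release(); env.pause(.15); st('rel'); print(hy())
E
```

```text
(array([-0.002 ,  0.0209]), array([-0.0809, -0.0814, -0.1031, -0.082 ]))
sq2 t24.57 w0.0486 [0.5604 0.1482 0.098 ] [ 1.3653  1.768  -2.0845]
(array([-0.0482,  0.0263]), array([-0.0812, -0.0812, -0.082 , -0.0974]))
rel t25.55 w0.0919 [0.5604 0.1482 0.0981] [0.7884 0.446  0.5085]
(array([-0.0113,  0.0116]), array([-0.0813, -0.0813,     nan, -0.0822]))
sq3 t26.96 w0.0487 [0.5577 0.1394 0.098 ] [-0.0393 -0.1024 -1.4189]
(array([-0.0572,  0.0174]), array([-0.0848, -0.0845, -0.087 , -0.1065]))
rel t27.93 w0.0918 [0.5578 0.1396 0.0981] [-0.1205 -0.3084 -0.8668]
(array([-0.0204,  0.0025]), array([-0.0849, -0.0846,     nan, -0.0846]))
```

Run:
```python
from look import *
y=-.0205
for i in(4,5):
    y-=.0092; env.movel(np.r_[O+y*YD,.138-TIP],R,rate=.05)
    effector.grasp(15); env.pause(.4); st('sq%d'%i); print(hy())
    w=env.sense()['gripper_width']
    if w>.0503 or i==5: print('hold'); break
    effector.release(); env.pause(.15); st('rel'); print(hy())
snap('top','t2'); snap('scene','s2'); snap('wrist','w4')
a=cv2.resize(cv2.imread('pics/s2.png')[170:330,240:440],(600,480),interpolation=cv2.INTER_CUBIC)
cv2.imwrite('pics/v3.png',a)
```

```text
sq4 t29.47 w0.0486 [0.5551 0.1304 0.098 ] [ 2.2484  5.2316 -3.1247]
(array([-0.0669,  0.008 ]), array([-0.0901, -0.0898, -0.0959,     nan]))
rel t30.44 w0.0920 [0.5549 0.1299 0.0981] [-0.3282  0.4249  0.4826]
(array([-0.0299, -0.0068]), array([-0.0901, -0.0899,     nan, -0.0896]))
sq5 t31.82 w0.0606 [0.5526 0.1219 0.0981] [ 2.5634  4.9605 -1.4565]
(array([-0.0766,  0.0009]), array([-0.09  , -0.0898,     nan, -0.0895]))
hold
```

View pics/v3.png

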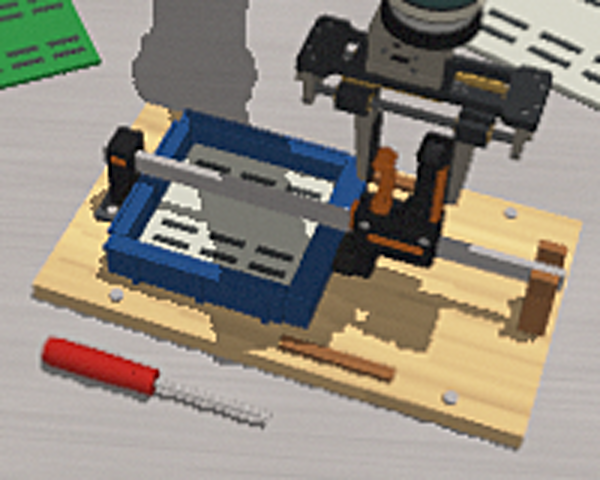

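The rail is home: both sides stopped at the same y and stayed there. The fifth squeeze stalled at a width of 60.6 mm on the rail's resistance. The tape also shows about 5 N of sideways push from the hand, so I'll ease the hand 1 mm to remove that. Then I'll firm the grip a little so the trigger is clearly squeezed, still far from crushing.

Run:
```python
from look import *
env.movel(np.r_[O-.0379*YD,.138-TIP],R,rate=.03); st('ease')
effector.grasp(18); env.pause(.4); st('18N'); print(hy())
d=snap('wrist','w5')[1]; x,y,z=jig(cloud(d))
for a in(-.06,-.04,.03,.05): 
    m=(d>0)&(abs(x-a)<.008)&(y>-.09)&(y<.03)&(z>.02)&(z<.05); print(a,m.sum(),np.median(z[m]) if m.sum() else 0)
for c in('wrist','scene'): tips(c,['trigger_lip','handle_back','pad_face','rail','tray_end'],1)
env.pause(.5); st('later')
```

```text
ease t32.27 w0.0604 [0.5525 0.1219 0.0981] [0.6827 2.5181 0.1883]
18N t32.92 w0.0539 [0.5526 0.122  0.0981] [2.0355 3.3078 0.7225]
(array([-0.0764,  0.0005]), array([-0.09  , -0.0898, -0.1086,     nan]))
-0.06 2374 0.034535914877501545
-0.04 2260 0.034541154240510734
0.03 1328 0.03458301001612736
0.05 1783 0.03455302910211758
wrist trigger_lip [(array([0.5467, 0.0947, 0.1604]), 0.61)]
wrist handle_back [(array([0.5614, 0.1472, 0.1637]), 0.92)]
wrist pad_face []
wrist rail [(array([0.5268, 0.062 , 0.0175]), 0.84)]
wrist tray_end []
scene trigger_lip [(array([0.5392, 0.0921, 0.1583]), 0.68)]
scene handle_back [(array([0.5675, 0.1452, 0.1602]), 0.56)]
scene pad_face [(array([ 0.5482,  0.1029, -0.0049]), 0.38)]
scene rail []
scene tray_end [(array([0.5279, 0.0536, 0.0352]), 0.87)]
later t34.02 w0.0540 [0.5526 0.122  0.0981] [0.3807 4.035  2.2887]
```

View pics/w5.png

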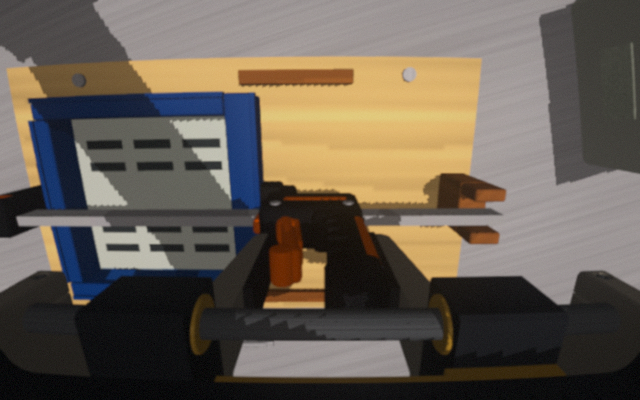

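The picture shows the rail (243,130) closed up against the wall ends with no gap. The panel is level and the trigger is squeezed. I'll hand in.

```bash
python3 -c "
from look import *
print(workorder.finish_job()); st()"
```

```text
the job is handed in; nothing more can be done
None
the job is handed in; nothing more can be done
```

I pressed the pale panel until it snapped in, pumped the clamp until the rail was home, and handed the job in at about 34 s, still squeezing the trigger at 18 N.

- **Panel:** it snapped down under the press. Depth readings put its top at 34 mm at every spot I checked afterwards, and still level just before hand-in.
- **Rail:** four full squeezes, released in between, brought the jaw about 9 mm on each time. By the fourth, both sides of the rail had stopped at the same place. They did not move during the fifth squeeze, and the last wrist picture shows no gap at the tray.
- **Grip:** the fifth squeeze, at 15 N, stalled on the rail at 60.6 mm, so I raised it to 18 N. It then held steady at 54 mm, short of the trigger's 49 mm stop. I estimate about 20 N on the rail, but I did not measure the pad directly.
- **Other things:** the arm kept clear of the bystanders.

Some checks disagreed or stayed open:
- **Fingertip offset:** the real fingertips end 40 mm short of the reported TCP. My first press therefore met nothing; I corrected for it from two cameras' depth, and contact at 34.5 mm confirmed it.
- **Sideways push:** the hand was still pushing the clamp sideways with about 4 N at the end.
- **Detectors:** they missed some parts in the last views (pad and tray end from the wrist, rail from the scene camera), so the rail's final position rests mainly on depth.

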